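# Load a power module in the test fixture and shut its cover

### The arm

A 7-joint arm with a two-finger parallel gripper is mounted at the origin on the work surface. World frame = base frame: x ahead of the robot, y to its left, z up, the work surface at z = 0. Lengths are in m, angles in rad, forces in N, time in s.
With the tool pointing down it reaches from about 0.4 to 0.9 m from the base axis. Payload 5.5 kg.
Tool frame: the origin (TCP) lies between the finger pads; the fingertips stand 8 mm ahead of it and the grasp point (between the pads) lies 11 mm behind it; z points along the fingers, y is the line along which they close (so a half turn about z gives the same grasp; the last joint's range is limited). The gripper opens to 85 mm and grips with 20 to 120 N. Pads are 22 mm wide; open, the fingers measure 114 mm over their backs; the gripper's body (76 mm by 85 mm) begins 54 mm behind the grasp point. The pads swing forward as they close: fully open they stand 13 mm farther back than shut.
Start: joints at [-1.007, 0.501, -0.427, 1.55, 0.221, 1.138, -0.21], TCP at [0.193, 0.621, 0.239] pointing down, gripper open.
Joint ranges: [-2.88, 2.88], [-0.31, 2.03], [-1.54, 1.56], [0.2, 2.42], [-1.41, 4.55], [0.19, 2.02], [-2.57, 2.57]. Speed limits (rad/s): [2.57, 2.57, 3.14, 3.14, 3.14, 3.14, 3.14].

### API

Orientations are given as a 3x3 rotation matrix whose columns are the frame's x, y, z axes.
In Python, from plant import r gives the robot as it stands. The module is installed in compiled form; this text tells all that it offers.
- The arm moves only by the tool carry_out, never from a script. Its argument "deltas" is text: rows parted by semicolons, each of 7 numbers parted by spaces: the shift along the world's x, y, z in m, then the turn, a rotation vector about the world's x, y, z in rad, then the closure, from 0 (fully open) to 1 (shut). A call has 1 to 12 rows; each row is the pose to reach, as a shift and turn from the pose commanded when the call began; what a row does not reach only later rows make up. A row lasts 1/12 s, in which the tool goes at most 41.7 mm and 7.16 degrees, less where a joint would pass 70% of its speed; a pose out of reach is approached as far as the arm can. A call with a gripper value outside its range is refused whole. The fingers move at their own pace and stop on an object; "force" is the grip in N (left out, the last holds). Time passes only in rows, so rows that repeat a pose let the fingers close. It gives the time, the measured TCP pose, the force, the opening and the grip force at its end, in the units of the state.
- r.sense(): the state, without advancing time (a new reading comes with each control period).
- r.capture(name): name is "scene" or "top"; returns a dict with "image" (400x640x3 uint8, red, green, blue), "z_map" (400x640 float32, m along the optical axis (not along the pixel's ray), 0 where there is no reading), "K" (3x3 intrinsics, pixels), "R" (3x3) and "t" (3): a world point X has camera coordinates R X + t. Camera axes: x right, y down, z forward; pixel columns grow to the right and rows downward; lengths in m; the calibration is good to about 2 mm. A picture is of the moment at which its call begins.
- r.sign_off(): hands the job in; it is judged then, once.
Trained networks look in the newest picture that a camera, given by its name, has taken for a name from the list of things; names that differ only in an ending like _2 or _b are one class to them, and where a whole thing is asked for, a point or a joint stands for the part that bears it (a point fixed in the world has none). Each returns a list of dicts, best first, with "confidence" (0 to 1); they miss things now and then, are a little off and sometimes report something else, mostly with a low value. They report only what shows in the picture. A call takes as long as a camera call.
- r.find_in(camera, label): "position" ([row, column] in pixels, amid what is visible of it).
- r.outline_of(camera, label): "mask" (400x640 bool, what is visible of it) and "position" ([row, column] in pixels, amid what is visible of it).
The state is a dict: "clock": time; "joint_positions": joint angles; "qd": joint speeds; "joint_efforts": joint torques, N m; "tool_pos": TCP position; "eef_rot": TCP orientation; "wrist_force": force on the tool from outside, world axes, zero at the start; "wrist_torque": the same for the moment, N m; "gripper_width": finger opening in m; "gripper_force": force on a finger pad.
Only numpy, scipy, OpenCV 4.12 (cv2) and the standard library are available. Lean on these libraries where they do the work, as an engineer would, in place of code of your own. Each camera call takes 0.05 s, during which the arm holds its last target. There are 200 camera calls.

### The job

Set the long finned power module flat and square in the pocket of the test fixture, reaching in under the half-open cover, and let go of it. Then fold the cover down against its springs until it is fully shut, pressing firmly but without forcing it, and leave it so. Do not disturb the other things on the bench.

Things in the scene. Friction and masses are not known exactly. Their poses are not given: they have to be found in the camera images.
- module: The power module to load: a bare aluminium block with a dark base band and six thin dark stripes (fins) across its flat top, 60 long (its x) x 44 wide (its y) x 30 high, about 0.2 kg, lying flat on the bench. Origin: centre of its underside, z up. It may go in the pocket either way round end for end. Hold it across its 44 mm width.
- short_module: A shorter module of the same make, 40 (x) x 44 (y) x 30 high, four stripes; not wanted, leave it alone. Origin: centre of its underside.
- fixture: Test fixture: black block 150 (x) x 130 (y) x 21 high, fixed to the bench. Origin: centre of its underside; x towards the cover's hinge, which is on the robot's side, y along the hinge, z up. On it, two steel stop pillars, 10 mm thick, rise to 49 mm above the bench at x = -58, y = +-57, and two hinge cheeks, 12 mm wide, to 55 mm at x = +50, y = +-57.
- pocket (a point): Centre of the pocket's floor, the top face of a sprung brass plate when up; in the fixture's frame at x = -12, y = 0, z = 14 mm; axes as the fixture's. Pocket 62 (x) x 46 (y), its rim 7 mm above this point, with a 1.5 mm chamfer. The plate can sink 5 mm: it just carries the module's weight, and pushes up with about 5 N when the cover is shut.
- hinge (a point): Middle of the cover's hinge axis, in the fixture's frame at x = +50, y = 0, z = 50 mm; the axis runs along the fixture's y. Axes as the fixture's.
- cover_edge (a point): Middle of the cover's free front edge, on its outer (upper) face, 115 mm from the hinge axis. Axes turn with the cover: x from the free edge to the hinge, y along the hinge, z out of the outer face. The front frame bar, 26 mm deep and 6 mm thick, is the place to push. Under the pane a rubber pad, 30 x 30 x 8 mm, presses the module 3 mm down when shut.
- cover (a joint): Angle of the cover in rad: 0 fully shut (level), grows as it opens, stops at 1.2. It starts at 1.0 to 1.2, leaning over the pocket, away from the robot. Stiff hinge, about 0.5 N m: it stays where it is left. Aluminium frame with a clear pane, 126 wide, 115 mm from hinge axis to free edge, outer face 5 mm above the axis when shut.
- spool: Bystander: metal spool, 56 mm in diameter, 40 high. Origin: centre of its underside.
- screwdriver: Bystander: screwdriver lying on the bench along its x.
- jar: Bystander: small clear jar with a black cap, 44 mm in diameter, 55 high, standing beside the fixture. Origin: centre of its underside.
- multimeter: Bystander: grey hand multimeter, 150 x 75 x 34, lying flat. Origin: centre of its underside.
- parts_tray: Bystander: grey parts tray, 140 x 100 x 35. Origin: centre of its underside.
- wrench: Bystander: wrench, 150 long, lying on the bench along its x.

How it is judged:
On the way, in this order (a step that is already met when the one before it is completed fails the run):
1. the module sits flat and square in the pocket, let go, with the cover still open (x of module in the frame of pocket between -0.003 and 0.003 m and y of module in the frame of pocket between -0.003 and 0.003 m and z of module in the frame of pocket between -0.005 and 0.002 m and angle between the x axis of module and the x axis of pocket, either way round below 0.08 rad and angle between module's own z axis and vertical below 0.06 rad and contact force between the fingers and module below 0.2 N and value of joint cover above 0.8 rad), for 0.2 s.
2. the cover is folded fully shut (value of joint cover below 0.03 rad), for 0.2 s.
At the end, for the whole second after the job is handed in: The long module lies in the fixture's pocket within 3 mm of its centre each way, square within 0.08 rad and level within 0.06 rad, pressed down 1 to 5.5 mm on the sprung plate by the cover; the cover is shut to within 0.03 rad; both are at rest (x of module in the frame of pocket between -0.003 and 0.003 m and y of module in the frame of pocket between -0.003 and 0.003 m and z of module in the frame of pocket between -0.0055 and -0.001 m and angle between the x axis of module and the x axis of pocket, either way round below 0.08 rad and angle between module's own z axis and vertical below 0.06 rad and value of joint cover below 0.03 rad and velocity of joint cover between -0.05 and 0.05 rad/s and linear speed of module below 0.01 m/s); the robot touches nothing.
It fails at once if the cover is forced: the fingers press on it with more than 60 N (contact force between the fingers and cover above 60 N).
It fails at once if a bystander is moved by more than 30 mm (distance of any of short_module, spool, screwdriver, jar, multimeter, parts_tray, wrench from where it was at the start of the episode above 0.03 m).
It also fails if it takes over 61 s, if anything falls off the work surface, if the arm or the gripper's body presses on something with over 40 N, if the wrist force passes 120 N, or if a joint passes its speed limit or range.

## Working session

There is one attempt and no reset: what is moved stays moved. The work goes in short steps, Python scripts to look and compute and a tool call to move; the robot and the scene stay as the last step left them, time stands still between calls to the robot, and variables do not carry over. Pictures are saved under pics/ and viewed, at most 10 in all, crops included, and the job is handed in when it is done.

Besides the shell and the picture viewer there is one more tool, called in YAML: its name, and indented under it one key for each argument. carry_out: Moves the arm, as the interface text tells. Its arguments: {"type":"object","properties":{"deltas":{"type":"string"},"force":{"type":"number"}},"required":["deltas"]}

```bash
mkdir -p pics
cat > h.py <<'E'
import numpy as np, cv2
from plant import r
def cloud(c):
    z=c["z_map"]; v,u=np.indices(z.shape); K=c["K"]
    p=np.stack([(u-K[0,2])/K[0,0]*z,(v-K[1,2])/K[1,1]*z,z],-1)
    w=(p-c["t"])@c["R"]; w[z==0]=np.nan; return w
def proj(c,X):
    p=c["K"]@(c["R"]@np.asarray(X)+c["t"]); return p[:2]/p[2]
E
cat > a.py <<'E'
from h import *
np.set_printoptions(precision=4,suppress=True)
ims=[]
for cam in ["scene","top"]:
    c=r.capture(cam); ims.append(c["image"]); w=cloud(c)
    print(cam,"campos",-c["R"].T@c["t"], c["K"][0,0])
    np.savez(cam,**c)
    for l in ["module","short_module","fixture","cover","jar","spool","screwdriver","multimeter","parts_tray","wrench"]:
        for d in r.outline_of(cam,l)[:2]:
            if d["confidence"]<.3: continue
            m=d["mask"]; P=w[m]; P=P[~np.isnan(P[:,0])]
            if len(P)<5: continue
            zt=np.percentile(P[:,2],95); T=P[P[:,2]>zt-.006]
            rc=cv2.minAreaRect((T[:,:2]*1000).astype(np.float32))
            print(l,round(d["confidence"],2),np.round(d["position"]),"ztop",round(zt,3),"rect",np.round(rc[0],1),np.round(rc[1],1),round(rc[2],1))
cv2.imwrite("pics/scene0.png",ims[0][:,:,::-1]);cv2.imwrite("pics/top0.png",ims[1][:,:,::-1])
s=r.sense();print(s["clock"],s["eef_rot"],s["gripper_width"],s["tool_pos"])
E
python3 a.py
```

```text
scene campos [ 1.2834 -0.4239  0.747 ] 479.1550562639791
module 0.9 [236. 243.] ztop 0.032 rect [ 475.1 -139.4] [44.6 65.2] 81.7
module 0.42 [287. 264.] ztop 0.042 rect [ 637.1 -173. ] [53.4 56.6] 45.5
short_module 0.58 [269. 188.] ztop 0.032 rect [ 493.3 -284.6] [45.  44.5] 20.8
fixture 0.64 [217. 312.] ztop 0.141 rect [505.8  32.4] [125.5  14.8] 89.8
fixture 0.5 [245. 128.] ztop 0.009 rect [ 326.5 -373.5] [147.6  40.1] 40.8
cover 0.96 [189. 307.] ztop 0.152 rect [506.1  30.8] [ 10.3 121. ] 1.8
cover 0.39 [215. 314.] ztop 0.141 rect [505.8  30. ] [120.7  14.8] 89.8
jar 0.58 [197. 355.] ztop 0.057 rect [499.6 153.6] [37.  41.8] 30.9
spool 0.83 [288. 264.] ztop 0.042 rect [ 638.2 -173.9] [52.5 50.7] 85.8
screwdriver 0.59 [344. 172.] ztop 0.027 rect [ 699.7 -361.9] [99.3 98.9] 34.5
multimeter 0.61 [160. 391.] ztop 0.039 rect [387.5 364.7] [146.2  74.2] 68.4
parts_tray 0.87 [191. 458.] ztop 0.035 rect [602.4 400.7] [142. 107.] 11.6
parts_tray 0.38 [240. 246.] ztop 0.032 rect [ 475.1 -139.4] [44.6 65.2] 81.7
wrench 0.56 [243. 124.] ztop 0.009 rect [ 328.4 -376.6] [146.8  40.2] 44.8
wrenc
[... 577 characters left out ...]
0.042 rect [ 634.5 -176.2] [52.8 52.6] 41.1
screwdriver 0.67 [136. 450.] ztop 0.027 rect [ 670.8 -381.8] [21.2 99. ] 23.4
screwdriver 0.6 [200. 313.] ztop 0.15 rect [501.9  29.9] [ 11.1 123.7] 2.3
multimeter 0.83 [239. 189.] ztop 0.038 rect [382.3 361.5] [145.8  72.7] 68.7
multimeter 0.53 [194. 310.] ztop 0.148 rect [500.7  29.7] [ 13.4 124. ] 2.4
parts_tray 0.73 [162. 180.] ztop 0.034 rect [600.4 398.1] [141.3 101.4] 11.4
wrench 0.92 [254. 452.] ztop 0.01 rect [ 329.8 -371.8] [130.9  37.3] 39.5
wrench 0.72 [198. 311.] ztop 0.15 rect [501.8  31.1] [ 10.3 121.3] 1.1
1.1 [[-0.9551  0.2963  0.    ]
 [ 0.2963  0.9551  0.    ]
 [ 0.      0.     -1.    ]] 0.08571933276508242 [0.1926 0.6208 0.2393]
```

View pics/scene0.png

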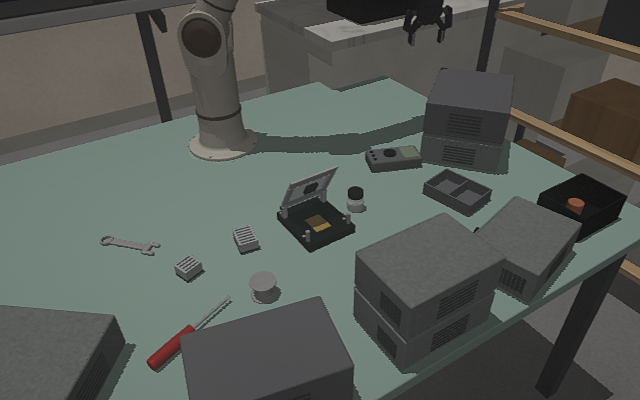

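View pics/top0.png

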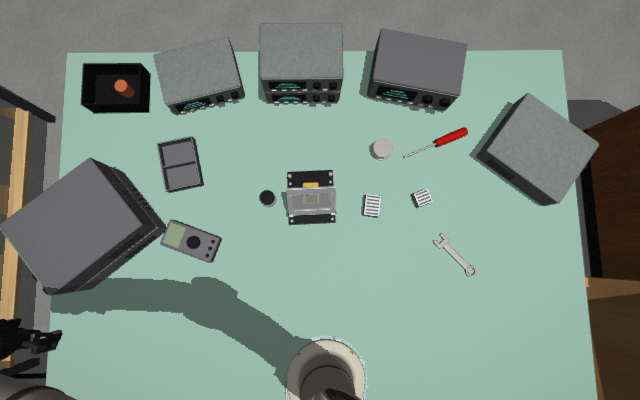

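The scene view shows the long module at about (236,243), the short one at (269,188), and the fixture with its open cover at (217,312), jar beside it. The top view has the module at (205,372) and the fixture at (197,311), its hinge towards the robot.

```bash
cat > b.py <<'E'
from h import *
np.set_printoptions(precision=4,suppress=True)
def rect(T):
    rc=cv2.minAreaRect((T[:,:2]*1000).astype(np.float32)); return np.round(rc[0],1),np.round(rc[1],1),round(rc[2],1),len(T)
for cam in ["scene","top"]:
    c=dict(np.load(cam+".npz")); w=cloud(c).reshape(-1,3); w=w[~np.isnan(w[:,0])]
    def sel(x0,x1,y0,y1,z0,z1): return w[(w[:,0]>x0)&(w[:,0]<x1)&(w[:,1]>y0)&(w[:,1]<y1)&(w[:,2]>z0)&(w[:,2]<z1)]
    print(cam,"module top",rect(sel(.42,.53,-.2,-.09,.026,.036)))
    print(" fixture top",rect(sel(.4,.63,-.06,.12,.017,.025)), rect(sel(.4,.63,-.06,.12,.012,.06)))
    for s in (-1,1):
        p=sel(.54,.61,.03+s*.06-.025,.03+s*.06+.025,.040,.056); print(" pillar",s,len(p) and rect(p), len(p) and p[:,2].max())
    for s in (-1,1):
        p=sel(.42,.50,.03+s*.06-.02,.03+s*.06+.02,.045,.06); print(" cheek",s,len(p) and rect(p))
    p=sel(.42,.6,-.04,.10,.075,.20)
    A=np.c_[p[:,1:],np.ones(len(p))]; k=np.linalg.lstsq(A,p[:,0],rcond=None)[0]; print(" cover plane x=",k,"angle",np.arctan2(1,k[1]),p[:,2].max(), "pts",len(p))
    p=sel(.1,.6,.42,1,.05,1); print(" box",p[:,2].max(),p[:,0].min(),p[:,1].min(), rect(p))
E
python3 b.py
```

```text
scene module top (array([ 475.1, -139.4]), array([44.6, 65.2]), 81.7, 352)
 fixture top (array([501.8,  32.8]), array([156.5, 132.2]), 1.6, 1779) (array([501.8,  32.8]), array([156.5, 132.3]), 1.6, 2518)
 pillar -1 (array([562.2, -22.9]), array([8.1, 9.4]), 31.3, 20) 0.051581423855525756
 pillar 1 (array([558. ,  91.5]), array([ 7.4, 10. ]), 68.7, 21) 0.050211112136941564
 cheek -1 (array([457.3, -23.3]), array([24.5, 17. ]), 65.0, 49)
 cheek 1 (array([456.3,  84.8]), array([ 9. , 26.6]), 6.3, 36)
 cover plane x= [-0.0218  0.51    0.4317] angle 1.09921332738574 0.15485560808606944 pts 820
 box 0.38024227975621516 0.15810078512084783 0.43228755107687605 (array([351.9, 588. ]), array([340.1, 344.6]), 38.4, 8027)
top module top (array([ 473.2, -142.7]), array([43.9, 60. ]), 81.3, 301)
 fixture top (array([500.9,  29.7]), array([150.3, 129.8]), 1.6, 871) (array([500.8,  29.7]), array([150.4, 129.8]), 1.6, 1206)
 pillar -1 (array([560.5, -25.5]), array([5.6, 8.5]), 88.8, 10) 0.05174417047455782
 pillar 1 (array([557. ,  88.4]), array([5.8, 8.7]), 88.5, 12) 0.04929790361512014
 cheek -1 (array([449.7, -24.1]), array([10.2, 25. ]), 0.6, 27)
 cheek 1 (array([445.7,  81.7]), array([22.5, 10.5]), 83.2, 28)
 cover plane x= [-0.0295  0.543   0.4221] angle 1.0733261104930718 0.1548900015066728 pts 1038
 box 0.40517342054766775 0.15813377684826227 0.4308940513181281 (array([353.6, 581.2]), array([339.4, 321.2]), 38.6, 14388)
```

carry_out:
  deltas: "0.03 -0.03 0.03 0 0 0 0;0.05 -0.065 0.05 0 0 0.05 0;0.065 -0.105 0.05 0 0 0.1 0;0.08 -0.145 0.05 0 0 0.155 0;0.1 -0.18 0.05 0 0 0.155 0;0.115 -0.215 0.05 0 0 0.155 0;0.13 -0.25 0.05 0 0 0.155 0;0.145 -0.285 0.05 0 0 0.155 0;0.16 -0.32 0.05 0 0 0.155 0;0.175 -0.355 0.05 0 0 0.155 0;0.19 -0.39 0.05 0 0 0.155 0;0.205 -0.425 0.05 0 0 0.155 0"

```text
clock: 2.1
tool_pos: [0.398, 0.194, 0.2898]
eef_rot: [[-0.989, 0.145, 0.001], [0.145, 0.989, 0.0], [-0.001, 0.001, -1.0]]
wrist_force: [0.6, 0.6, 0.1]
gripper_width: 0.0857
gripper_force: 0.0
```

carry_out:
  deltas: "0.01 -0.035 0 0.013 0.086 0 0;0.02 -0.07 0 0.025 0.172 0 0;0.03 -0.105 0 0.038 0.258 0 0;0.04 -0.14 0 0.051 0.343 0 0;0.05 -0.175 0 0.064 0.429 0 0;0.06 -0.21 0 0.076 0.515 0 0;0.07 -0.245 0 0.076 0.515 0 0;0.08 -0.28 0 0.076 0.515 0 0;0.081 -0.315 -0.02 0.076 0.515 0 0;0.081 -0.336 -0.055 0.076 0.515 0 0;0.081 -0.336 -0.095 0.076 0.515 0 0;0.081 -0.336 -0.135 0.076 0.515 0 0"
  force: 40

```text
clock: 3.1
tool_pos: [0.479, -0.1428, 0.1532]
eef_rot: [[-0.859, 0.149, -0.489], [0.13, 0.989, 0.073], [0.495, -0.001, -0.869]]
wrist_force: [0.8, 1.5, 0.2]
gripper_width: 0.0854
gripper_force: 0.0
```

carry_out:
  deltas: "0 0 -0.04 0 0 0 0;0 0 -0.08 0 0 0 0;0 0 -0.11 0 0 0 0;0 0 -0.125 0 0 0 0;0 0 -0.134 0 0 0 0;0 0 -0.134 0 0 0 0;0 0 -0.134 0 0 0 1;0 0 -0.134 0 0 0 1;0 0 -0.134 0 0 0 1;0 0 -0.134 0 0 0 1;0 0 -0.134 0 0 0 1;0 0 -0.134 0 0 0 1"
  force: 40

```text
clock: 4.1
tool_pos: [0.4802, -0.1407, 0.0222]
eef_rot: [[-0.86, 0.145, -0.489], [0.126, 0.989, 0.072], [0.494, -0.0, -0.869]]
wrist_force: [1.3, -1.1, 6.4]
gripper_width: 0.0431
gripper_force: 42.2
```

carry_out:
  deltas: "0 0 0.03 0 0 0 1;0 0 0.07 0 0 0 1;0.02 -0.00 0.11 0 0 0 1;0.045 0.01 0.13 0 0 0.045 1;0.07 0.04 0.13 0 0 0.09 1;0.09 0.07 0.13 0 0 0.135 1;0.1 0.1 0.13 0 0 0.178 1;0.1 0.135 0.13 0 0 0.178 1;0.1 0.16 0.12 0 0 0.178 1;0.09 0.172 0.105 0 0 0.178 1;0.079 0.172 0.085 0 0 0.178 1;0.079 0.172 0.083 0 0 0.178 1"

```text
clock: 5.1
tool_pos: [0.5538, 0.0336, 0.1007]
eef_rot: [[-0.864, -0.035, -0.503], [-0.031, 0.999, -0.017], [0.503, 0.001, -0.864]]
wrist_force: [-2.3, -1.9, -4.1]
gripper_width: 0.043
gripper_force: 41.4
```

```bash
cat > c.py <<'E'
from h import *
import sys
n=sys.argv[1]
for cam in ["scene","top"]:
    c=r.capture(cam); np.savez(cam+n,**c)
    if cam=="scene":
        im=c["image"][150:270,220:400]
    else: im=c["image"][140:260,230:410]
    im=cv2.resize(im,None,fx=3,fy=3,interpolation=cv2.INTER_CUBIC)[:,:,::-1]
    a=im if cam=="scene" else np.vstack([a,im])
cv2.imwrite(f"pics/{n}.png",cv2.resize(a,(450,600)))
s=r.sense();print(s["clock"],s["tool_pos"],s["eef_rot"],s["gripper_width"])
E
python3 c.py p1
```

```text
5.2 [0.55685959 0.03109276 0.10306099] [[-8.66136332e-01 -3.18902194e-02 -4.98789402e-01]
 [-2.73478723e-02  9.99491212e-01 -1.64137573e-02]
 [ 4.99059062e-01 -5.75722666e-04 -8.66567782e-01]] 0.043096641031532955
```

View pics/p1.png

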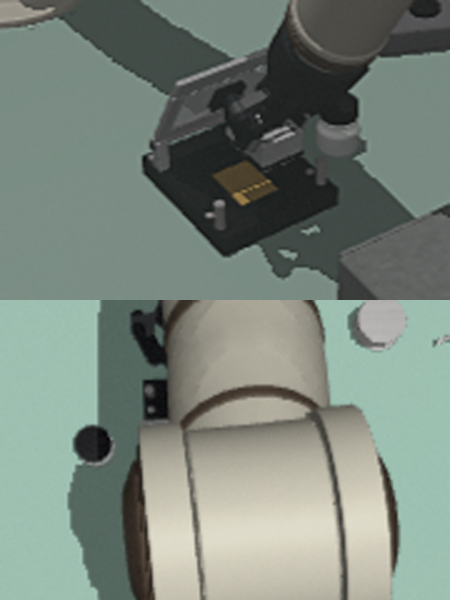

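The upper half (scene) shows the module held in the tilted gripper just outside the cover, with the brass plate visible at about (190,245) in the crop. In the top view the arm hides everything. I'll measure the held module against the fixture in the scene camera.

```bash
cat > d.py <<'E'
from h import *
np.set_printoptions(precision=1,suppress=True)
c=dict(np.load("scenep1.npz")); W=cloud(c)*1000
R0=np.array([[np.cos(a:=np.radians(1.7)),np.sin(a)],[-np.sin(a),np.cos(a)]])
m=(W[...,0]>515)&(W[...,0]<620)&(W[...,1]>0)&(W[...,1]<65)&(W[...,2]>72)&(W[...,2]<125)
P=W[m]; print(len(P))
print("z hist",np.histogram(P[:,2],bins=np.arange(72,126,3)))
T=P[np.abs(P[:,2]-np.percentile(P[:,2],60))<200]
q=P.copy(); q[:,:2]=(P[:,:2]-[514.3,33])@R0.T
for z0 in range(75,124,4):
    s=q[(q[:,2]>=z0)&(q[:,2]<z0+4)]
    if len(s): print(z0,len(s),"x",s[:,0].min(),s[:,0].max(),"y",s[:,1].min(),s[:,1].max())
hsv=cv2.cvtColor(c["image"],cv2.COLOR_RGB2HSV)
b=(hsv[...,1]>110)&(hsv[...,0]>12)&(hsv[...,0]<32)&(np.abs(W[...,0]-514)<60)&(np.abs(W[...,1]-33)<50)
B=W[b]; rc=cv2.minAreaRect(B[:,:2].astype(np.float32)); print("brass",len(B),rc,np.median(B[:,2]))
# overlay of model
im=cv2.resize(c["image"][150:270,240:380],None,fx=5,fy=5,interpolation=cv2.INTER_CUBIC)
def draw(cx,cy,hx,hy,z,yaw,col):
    ca,sa=np.cos(yaw),np.sin(yaw)
    pts=[((proj(c,np.array([cx+ca*i*hx-sa*j*hy,cy+sa*i*hx+ca*j*hy,z])/1000)-[240,150]+.5)*5) for i,j in((-1,-1),(1,-1),(1,1),(-1,1))]
    cv2.polylines(im,[np.int32(pts)],True,col,1)
fc=np.array([502.3,32.6])
draw(*fc,75,65,21,a,(255,0,0)); draw(fc[0]+12,fc[1]+.4,31,23,21,a,(0,255,0)); draw(fc[0]+12,fc[1]+.4,31,23,14,a,(0,255,255))
cv2.imwrite("pics/ov1.png",im[:,:,::-1])
E
python3 d.py
```

```text
390
z hist (array([ 0,  0, 12, 30, 27, 25, 31, 20, 29, 24, 29, 36, 84, 16,  9,  8,  7]), array([ 72,  75,  78,  81,  84,  87,  90,  93,  96,  99, 102, 105, 108,
       111, 114, 117, 120, 123]))
79 35 x 5.586837725883897 64.99747756089792 y -22.107326846230425 24.025156896568436
83 34 x 7.574126735463104 65.91183392407999 y -23.281821073991324 20.071337513773532
87 34 x 6.836226069293892 65.8828567508791 y -25.688097076540373 21.10324305604851
91 37 x 6.722735772471427 65.53945022342786 y -24.068836070589803 22.603977330431047
95 34 x 6.401736567522538 66.21399968041118 y -30.915722003907412 21.558396297858202
99 33 x 46.699751073571186 65.3031627650852 y -33.35698825654408 24.027374228605947
103 35 x 50.18374029221774 66.547200667539 y -30.65735112405604 23.31095706360081
107 105 x 19.716964116721417 65.13152097110331 y -34.02061866089685 28.363746721635778
111 19 x 43.64821236412222 59.94540316387822 y -34.28341608787941 25.690458236218674
115 10 x 49.74527149684714 62.45419778949541 y -32.18087134895991 28.510965490367333
119 11 x 49.497552959764455 63.850214034074064 y -30.867209822859266 27.220551814422123
123 3 x 62.55249548746624 67.42055759255535 y -28.32143177674535 28.12837198044755
brass 45 ((515.057861328125, 34.12352752685547), (43.44682312011719, 60.30786895751953), 83.30664825439453) 14.638711447344209
```

View pics/ov1.png

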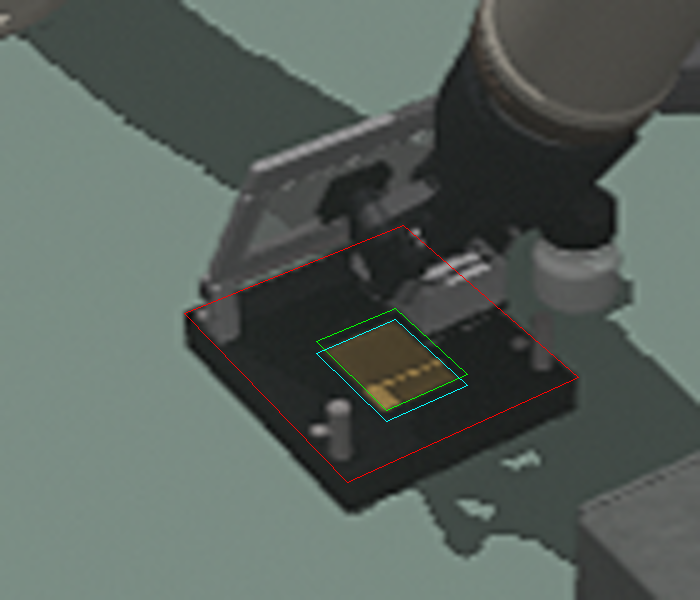

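The overlay of the fixture outline (red) and pocket rim (green) fits the picture within about a pixel, so the scene-frame fixture pose is good. One settled re-measure of the held module follows.

```bash
cat > e.py <<'E'
from h import *
np.set_printoptions(precision=1,suppress=True)
a=np.radians(1.7);R0=np.array([[np.cos(a),np.sin(a)],[-np.sin(a),np.cos(a)]])
xs=[];
for k in range(4):
    c=r.capture("scene"); W=cloud(c)*1000
    m=(W[...,0]>560)&(W[...,0]<590)&(W[...,1]>-5)&(W[...,1]<70)&(W[...,2]>84)&(W[...,2]<103)
    rows=np.where(m.any(1))[0]
    q=(W[...,:2]-[514.3,33])@R0.T
    f=q[m]; f=f[np.abs(f[:,0]-np.median(f[:,0]))<3]
    p=np.polyfit(f[:,1],f[:,0],1)
    ys=[(q[i][m[i]][:,1].min(),q[i][m[i]][:,1].max()) for i in rows]
    print(len(f),"x med",np.median(f[:,0]),"slope",round(p[0],3),"y pct",np.percentile(f[:,1],[0,2,98,100]))
s=r.sense();print(s["clock"],s["tool_pos"]*1000,s["wrist_force"])
E
python3 e.py
```

```text
115 x med 66.28102226602005 slope 0.01 y pct [-25.  -23.5  18.6  19.9]
112 x med 67.37483816139073 slope -0.0 y pct [-25.5 -24.5  19.6  20.4]
113 x med 68.36847027969611 slope -0.001 y pct [-25.1 -24.6  18.9  19.9]
108 x med 68.50619004242657 slope 0.006 y pct [-25.8 -24.7  19.3  20.6]
5.4 [559.1  30.8 104.6] [-0.1  0.5 -2.4]
```

carry_out:
  deltas: "-0.01 0.0003 -0.014 0 0 0 1;-0.02 0.0007 -0.03 0 0 0 1;-0.03 0.001 -0.042 0 0 0 1;-0.0365 0.0013 -0.051 0 0 0 1;-0.0385 0.0013 -0.055 0 0 0 1;-0.0385 0.0013 -0.055 0 0 0 1;-0.0385 0.0013 -0.055 0 0 0 1;-0.0385 0.0013 -0.055 0 0 0 1"

```text
clock: 6.07
tool_pos: [0.5204, 0.0331, 0.0491]
eef_rot: [[-0.868, -0.032, -0.495], [-0.028, 0.999, -0.015], [0.495, 0.0, -0.869]]
wrist_force: [0.8, 1.0, -1.5]
gripper_width: 0.0432
gripper_force: 41.5
```

```bash
sed -e 's/>560/>525/;s/<590/<555/;s/>84)/>27)/;s/<103)/<54)/' e.py > e2.py
cat >> e2.py <<'E'
g=m&(np.abs(q[...,0]-np.median(f[:,0]))<4); print("z",np.percentile(W[...,2][g],[0,5,95,100]))
im=cv2.resize(c["image"][150:270,240:380],None,fx=5,fy=5,interpolation=cv2.INTER_CUBIC); cv2.imwrite("pics/p2.png",im[:,:,::-1])
E
python3 e2.py
```

```text
129 x med 29.972164890592246 slope 0.002 y pct [-21.  -20.3  22.2  25.3]
138 x med 29.57640302413929 slope 0.01 y pct [-21.7 -20.1  21.8  24.5]
134 x med 29.593349222640104 slope 0.008 y pct [-21.3 -20.   21.9  23.9]
142 x med 29.268951618258512 slope 0.011 y pct [-21.4 -20.8  22.4  23.9]
6.2667 [519.8  33.2  48.8] [ 1.2 -0.6 -1.2]
z [27.9 29.3 52.7 53.9]
```

View pics/p2.png

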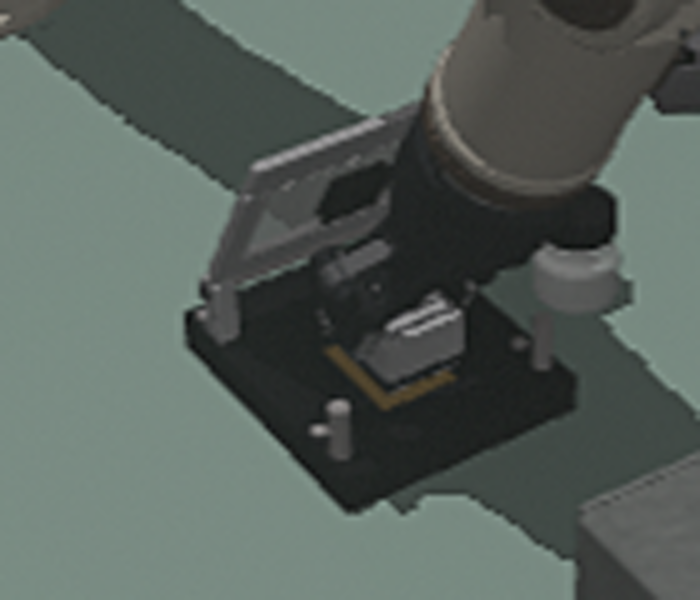

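In the crop the module hovers over the pocket at about (430,350), square with the L of brass still visible. It is about 0.6 mm towards the hinge and 1 mm to +y, so I'll correct and lower it.

carry_out:
  deltas: "0.0005 -0.001 0 0 0 0 1;0.0005 -0.001 -0.002 0 0 0 1;0.0005 -0.001 -0.004 0 0 0 1;0.0005 -0.001 -0.006 0 0 0 1;0.0005 -0.001 -0.008 0 0 0 1;0.0005 -0.001 -0.01 0 0 0 1;0.0005 -0.001 -0.01 0 0 0 1;0.0005 -0.001 -0.01 0 0 0 1"

```text
clock: 6.93
tool_pos: [0.5194, 0.0322, 0.0381]
eef_rot: [[-0.867, -0.032, -0.498], [-0.028, 0.999, -0.016], [0.498, 0.0, -0.867]]
wrist_force: [0.5, 0.1, -1.3]
gripper_width: 0.0431
gripper_force: 41.5
```

```bash
sed -i 's/>27)/>23)/;s/<54)/<44)/;s/p2.png/p3.png/' e2.py; python3 e2.py
```

```text
112 x med 28.704839088184563 slope 0.006 y pct [-21.9 -21.8  23.1  33.5]
107 x med 28.660225652739456 slope 0.001 y pct [-22.  -21.4  22.5  22.7]
105 x med 28.57284259558507 slope 0.01 y pct [-24.9 -20.7  22.2  28.7]
112 x med 29.078125871328755 slope -0.001 y pct [-36.7 -22.8  24.3  29.2]
7.1333 [519.6  32.2  38.4] [ 0.2  1.  -1.9]
z [23.1 23.5 42.3 43.9]
```

carry_out:
  deltas: "0.0007 0 -0.001 0 0 0 1;0.0007 0 -0.002 0 0 0 1;0.0007 0 -0.003 0 0 0 1;0.0007 0 -0.004 0 0 0 1;0.0007 0 -0.004 0 0 0 1;0.0007 0 -0.004 0 0 0 1;0.0007 0 -0.004 0 0 0 1"

```text
clock: 7.72
tool_pos: [0.5205, 0.0321, 0.0346]
eef_rot: [[-0.867, -0.032, -0.497], [-0.028, 0.999, -0.016], [0.497, 0.0, -0.868]]
wrist_force: [0.5, 0.1, 1.6]
gripper_width: 0.0428
gripper_force: 41.9
```

carry_out:
  deltas: "0 0 0 0 0 0 0.45;0 0 0 0 0 0 0.4;0 0 0 0 0 0 0.35;0 0 0 0 0 0 0.3;0 0 0 0 0 0 0.3;0.01 0 0.017 0 0 0 0.3;0.02 0 0.034 0 0 0 0.3;0.035 0.001 0.06 0 0 0 0.3;0.05 0.0015 0.087 0 0 0 0.3;0.07 0.002 0.122 0 0 0 0.3;0.09 0.003 0.157 0 0 0 0.3;0.09 0.003 0.157 0 0 0 0.3"

```text
clock: 8.72
tool_pos: [0.6164, 0.0355, 0.1986]
eef_rot: [[-0.874, -0.032, -0.485], [-0.028, 0.999, -0.015], [0.486, 0.001, -0.874]]
wrist_force: [0.7, 0.1, 0.8]
gripper_width: 0.0595
gripper_force: 0.0
```

```bash
sed -i 's/>23)/>24)/;s/p3.png/p4.png/' e2.py; python3 e2.py
python3 - <<'E'
from h import *
c=r.capture("scene");W=cloud(c)*1000
a=np.radians(1.7);R0=np.array([[np.cos(a),np.sin(a)],[-np.sin(a),np.cos(a)]])
q=(W[...,:2]-[514.3,33])@R0.T
m=(abs(q[...,0])<36)&(abs(q[...,1])<30)&(W[...,2]>38)&(W[...,2]<52)
A=np.c_[q[m],np.ones(m.sum())];print(m.sum(),np.linalg.lstsq(A,W[...,2][m],rcond=None)[0],np.percentile(q[m],[1,99],axis=0))
p=W[(W[...,2]>80)&(W[...,2]<170)&(W[...,0]>440)&(W[...,0]<520)&(abs(W[...,1]-33)<60)]
A=np.c_[p[:,1:],np.ones(len(p))];k=np.linalg.lstsq(A,p[:,0],rcond=None)[0];print("cover angle",np.arctan2(1,k[1]),p[:,2].max())
E
```

```text
110 x med 29.853303092726293 slope 0.005 y pct [-22.4 -21.9  21.4  23. ]
107 x med 29.621613469436554 slope 0.009 y pct [-22.5 -22.1  21.9  22.4]
100 x med 29.703278530568298 slope 0.006 y pct [-21.8 -21.2  21.6  34. ]
108 x med 29.67742903453237 slope -0.001 y pct [-22.6 -22.1  20.9  21.6]
8.9167 [609.3  35.1 190.3] [-0.3 -0.1 -0.6]
z [24.1 24.9 43.3 44. ]
340 [-1.83571654e-02  1.67689633e-02  4.41398277e+01] [[-28.2040987  -22.19189326]
 [ 31.34971999  21.94565995]]
cover angle 1.1140678298518316 154.23700325241364
```

View pics/p4.png

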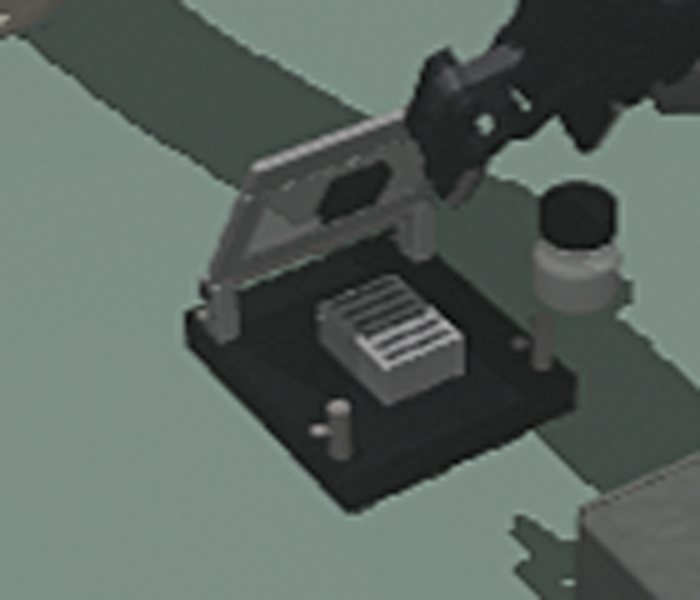

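The module sits flat in the pocket, centred in the crop at about (390,340), and the cover is still open at about 1.1 rad. Next I go over the cover to its robot side with the fingers shut.

carry_out:
  deltas: "0 0 0.04 0.003 -0.086 0 0.3;-0.01 0 0.08 0.006 -0.172 0 0.5;-0.04 0 0.08 0.008 -0.258 0 1;-0.075 -0.001 0.08 0.011 -0.343 0 1;-0.11 -0.002 0.08 0.013 -0.429 0 1;-0.145 -0.003 0.08 0.016 -0.515 0 1;-0.154 -0.003 0.075 0.016 -0.515 0 1;-0.154 -0.003 0.04 0.016 -0.515 0 1;-0.154 -0.003 0 0.016 -0.515 0 1;-0.154 -0.003 -0.025 0.016 -0.515 0 1;-0.154 -0.003 -0.03 0.016 -0.515 0 1;-0.154 -0.003 -0.03 0.016 -0.515 0 1"

```text
clock: 9.97
tool_pos: [0.4535, 0.0318, 0.1591]
eef_rot: [[-0.999, -0.032, -0.012], [-0.032, 0.999, -0.001], [0.012, -0.001, -1.0]]
wrist_force: [-0.2, -0.5, 0.4]
gripper_width: -0.0002
gripper_force: 0.0
```

Run:
```python
from h import *
s=r.sense();print(s["clock"],s["tool_pos"],s["eef_rot"].round(3),s["gripper_width"])
t0=1.15
for t in np.linspace(1.11,0,12):
    x=452+103*np.cos(t)-5*np.sin(t)-11; z=50+103*np.sin(t)+5*np.cos(t)+8
    print(round(t,2),round(x,1),round(z,1))
c=r.capture("scene");im=cv2.resize(c["image"][130:270,220:380],None,fx=4,fy=4,interpolation=cv2.INTER_CUBIC); cv2.imwrite("pics/p5.png",im[:,:,::-1])
```

```text
9.9667 [0.45350323 0.03182219 0.15909266] [[-0.999 -0.032 -0.012]
 [-0.032  0.999 -0.001]
 [ 0.012 -0.001 -1.   ]] -0.0002185480575097877
1.11 482.3 152.5
1.01 491.6 147.8
0.91 500.4 142.3
0.81 508.6 135.9
0.71 516.1 128.7
0.61 522.8 120.7
0.5 528.7 112.2
0.4 533.8 103.1
0.3 537.8 93.5
0.2 540.9 83.5
0.1 543.0 73.4
0.0 544.0 63.0
```

View pics/p5.png

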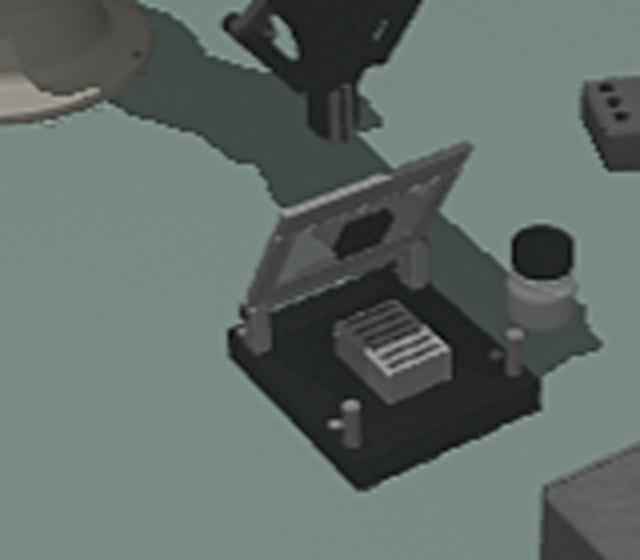

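The fingers are shut behind the cover at about (338,125) in the crop, with the module still seated. I'll push along the arc.

carry_out:
  deltas: "0.013 0 -0.005 0 0 0 1;0.022 0 -0.007 0 0 0 1;0.027 0 -0.0075 0 0 0 1;0.032 0 -0.01 0 0 0 1;0.0365 0 -0.012 0 0 0 1;0.041 0 -0.015 0 0 0 1;0.0455 0 -0.0175 0 0 0 1;0.0495 0 -0.021 0 0 0 1;0.0535 0 -0.024 0 0 0 1;0.0575 0 -0.0275 0 0 0 1;0.061 0 -0.0315 0 0 0 1;0.061 0 -0.0315 0 0 0 1"

```text
clock: 11.02
tool_pos: [0.5179, 0.0322, 0.1292]
eef_rot: [[-0.999, -0.032, -0.005], [-0.032, 0.999, -0.0], [0.005, -0.0, -1.0]]
wrist_force: [-0.1, -0.1, -0.3]
gripper_width: -0.0001
gripper_force: 0.0
```

```bash
cat > cov.py <<'E'
from h import *
c=r.capture("scene");W=cloud(c)*1000
d=[o for o in r.outline_of("scene","cover") if o["confidence"]>.5]
p=W[d[0]["mask"]];p=p[~np.isnan(p[:,0])]
print(d[0]["confidence"],len(p),"z",np.percentile(p[:,2],[1,50,99]),"x",np.percentile(p[:,0],[1,50,99]))
u,s,v=np.linalg.svd(p-np.median(p,0),full_matrices=False);n=v[2];print("normal",n,s)
print(r.sense()["tool_pos"],r.sense()["wrist_force"])
im=cv2.resize(c["image"][130:270,220:380],None,fx=4,fy=4,interpolation=cv2.INTER_CUBIC); 
import sys; cv2.imwrite(f"pics/{sys.argv[1]}.png",im[:,:,::-1])
E
python3 cov.py p6
```

```text
0.54 223 z [7.58767771e-02 1.13341757e+02 1.28948634e+02] x [378.3000189  521.16595091 541.46068064]
normal [-0.66970847 -0.03028506  0.74200632] [720.23490632 578.66128595  57.99294923]
[0.51682161 0.0317221  0.12916042] [-0.3482748  -0.00333347  0.06548737]
```

View pics/p6.png

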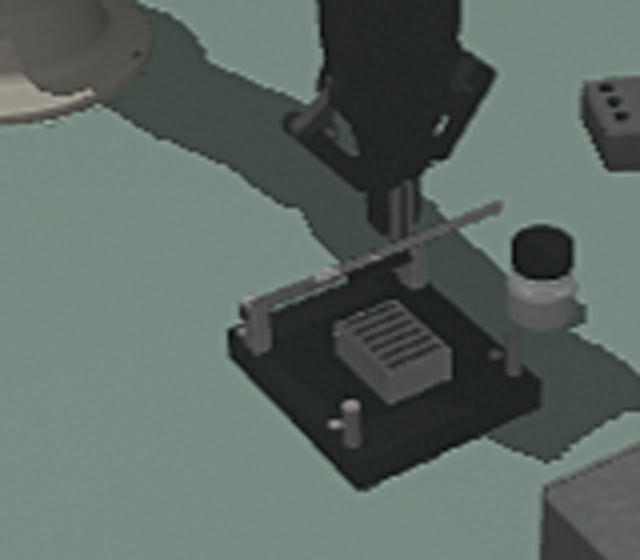

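The crop shows the cover folded to about 0.7 rad, its edge running from (250,305) to (500,208), with the finger on its bar. I'll keep going.

carry_out:
  deltas: "0.0035 0 -0.004 0 0 0 1;0.0065 0 -0.008 0 0 0 1;0.0095 0 -0.012 0 0 0 1;0.0125 0 -0.0165 0 0 0 1;0.015 0 -0.021 0 0 0 1;0.0175 0 -0.0255 0 0 0 1;0.02 0 -0.03 0 0 0 1;0.022 0 -0.035 0 0 0 1;0.0235 0 -0.04 0 0 0 1;0.025 0 -0.045 0 0 0 1;0.0255 0 -0.048 0 0 0 1;0.0255 0 -0.048 0 0 0 1"

```text
clock: 12.12
tool_pos: [0.543, 0.0322, 0.0811]
eef_rot: [[-0.999, -0.032, -0.005], [-0.032, 0.999, -0.0], [0.005, -0.0, -1.0]]
wrist_force: [-0.3, 0.6, -0.2]
gripper_width: 0.0001
gripper_force: 0.0
```

carry_out:
  deltas: "0.0005 0 -0.003 0 0 0 1;0.001 0 -0.006 0 0 0 1;0.0015 0 -0.009 0 0 0 1;0.0015 0 -0.011 0 0 0 1;0.0015 0 -0.013 0 0 0 1;0.0015 0 -0.015 0 0 0 1;0.0015 0 -0.0165 0 0 0 1;0.0015 0 -0.0165 0 0 0 1"

```text
clock: 12.78
tool_pos: [0.5453, 0.0321, 0.0655]
eef_rot: [[-0.999, -0.032, -0.003], [-0.032, 0.999, -0.0], [0.003, -0.0, -1.0]]
wrist_force: [2.0, 0.3, 2.2]
gripper_width: -0.0005
gripper_force: 1.3
```

carry_out:
  deltas: "0 0 -0.001 0 0 0 1;0 0 -0.002 0 0 0 1;0 0 -0.003 0 0 0 1;0 0 -0.003 0 0 0 1;0 0 -0.003 0 0 0 1"

```text
clock: 13.2
tool_pos: [0.5454, 0.0321, 0.0631]
eef_rot: [[-0.999, -0.032, -0.003], [-0.032, 0.999, -0.0], [0.003, -0.0, -1.0]]
wrist_force: [3.7, 0.4, 7.1]
gripper_width: 0.0002
gripper_force: 3.6
```

carry_out:
  deltas: "0 0 -0.0005 0 0 0 1;0 0 -0.001 0 0 0 1;0 0 -0.001 0 0 0 1;0 0 -0.001 0 0 0 1"

```text
clock: 13.53
tool_pos: [0.5454, 0.0321, 0.063]
eef_rot: [[-0.999, -0.032, -0.003], [-0.032, 0.999, -0.0], [0.003, -0.0, -1.0]]
wrist_force: [-1.4, 0.2, 15.3]
gripper_width: -0.0004
gripper_force: 7.8
```

carry_out:
  deltas: "0 0 -0.0005 0 0 0 1;0 0 -0.001 0 0 0 1;0 0 -0.001 0 0 0 1;0 0 -0.001 0 0 0 1"

```text
clock: 13.87
tool_pos: [0.5455, 0.0321, 0.0629]
eef_rot: [[-0.999, -0.032, -0.003], [-0.032, 0.999, -0.0], [0.003, -0.0, -1.0]]
wrist_force: [-3.7, -0.3, 23.0]
gripper_width: 0.0002
gripper_force: 11.9
```

carry_out:
  deltas: "0 0 -0.001 0 0 0 1;0 0 -0.001 0 0 0 1;0 0 -0.001 0 0 0 1;0 0 -0.001 0 0 0 1"

```text
clock: 14.2
tool_pos: [0.5455, 0.0321, 0.0627]
eef_rot: [[-0.999, -0.032, -0.003], [-0.032, 0.999, -0.0], [0.003, -0.0, -1.0]]
wrist_force: [-6.5, -0.7, 31.9]
gripper_width: 0.0001
gripper_force: 15.9
```

carry_out:
  deltas: "0 0 0.003 0 0 0 1;0 0 0.006 0 0 0 1;0 0 0.012 0 0 0 1;0 0 0.03 0 0 0 1;0 0 0.06 0 0 0 1;0 0 0.1 0 0 0 1;-0.04 0 0.14 0 0 0 1;-0.08 0 0.16 0 0 0 1;-0.12 0 0.16 0 0 0 1;-0.12 0 0.16 0 0 0 1;-0.12 0 0.16 0 0 0 1"

```text
clock: 15.12
tool_pos: [0.4199, 0.0318, 0.2193]
eef_rot: [[-0.999, -0.033, -0.008], [-0.033, 0.999, -0.001], [0.008, -0.001, -1.0]]
wrist_force: [-0.0, 0.2, 1.3]
gripper_width: -0.0001
gripper_force: 0.0
```

```bash
python3 cov.py p7
python3 - <<'E'
from h import *
c=r.capture("scene");W=cloud(c)*1000
m=(W[...,0]>455)&(W[...,0]<575)&(abs(W[...,1]-33)<62)&(W[...,2]>48)&(W[...,2]<80)
p=W[m];A=np.c_[p[:,:2]-[510,33],np.ones(len(p))]
k=np.linalg.lstsq(A,p[:,2],rcond=None)[0];r_=abs(p[:,2]-A@k);g=r_<3
print(len(p),np.linalg.lstsq(A[g],p[g,2],rcond=None)[0],np.percentile(p[g,0],[1,99]))
E
```

```text
0.61 1688 z [49.35878777 54.35556655 58.06702976] x [453.79124154 513.59194591 567.7255109 ]
normal [-0.00385863  0.00123871 -0.99999179] [1522.63040376 1398.90507576  117.48026461]
[0.42393375 0.03199055 0.21932224] [ 0.21170623 -0.04330048  0.29968312]
1602 [3.47570735e-03 1.19936164e-03 5.43742077e+01] [456.34494027 568.00857123]
```

View pics/p7.png

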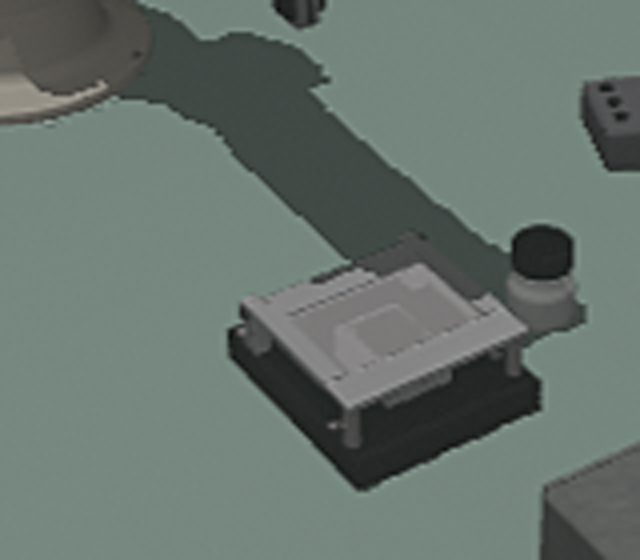

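The crop shows the cover lying level on the stop pillars. Its front edge runs from (348,405) to (525,330), the fitted slope is 0.003, and the robot is clear. I'm handing in.

```bash
python3 -c "from plant import r; print(r.sign_off())"
```

```text
the job is handed in; nothing more can be done
None
```

I set the long module in the pocket and let go of it, then folded the cover fully shut with about 32 N on the front bar and handed the job in at about 15 s with the arm clear; the last camera check showed the cover level on its stops, but the hand-in returned no verdict.

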